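# Heft the wax tins into the full and empty trays

### The job

Two identical sealed wax tins with a green band and a black lid stand on the studio table; one is full and one is empty, which you can only tell by the weight when you lift them. Put the full tin in the blue tray and the empty tin in the yellow tray, each set down gently and standing upright on the tray's floor. Never drop a tin or tip it over.

Things in the scene. Friction and masses are not known exactly. Their poses are not given: they have to be found in the camera images.
- tin_a: Sealed round tin, aluminium with green band and black lid; tin_a and tin_b look alike. Body 58 mm across, 86 mm high; solid lid on top 60 mm across, 24 mm high; 110 mm in all. Origin: centre of underside, z up. Loose, upright; grip across the lid. One of the two is full (3.2 to 4.2 N; the solid wax inside shifts a few mm), the other empty (about 1 N); the name does not tell which.
- tin_b: Sealed round tin, aluminium with green band and black lid; tin_a and tin_b look alike. Body 58 mm across, 86 mm high; solid lid on top 60 mm across, 24 mm high; 110 mm in all. Origin: centre of underside, z up. Loose, upright; grip across the lid. One of the two is full (3.2 to 4.2 N; the solid wax inside shifts a few mm), the other empty (about 1 N); the name does not tell which.
- tray_full: Square open tray of blue plastic, 140 x 140 mm outside, walls 4 mm thick and 25 mm high, floor 4 mm thick, fixed to the table; for the full tin. Origin at the centre of its underside on the table; x and y along its sides.
- tray_empty: Square open tray of yellow plastic, 140 x 140 mm outside, walls 4 mm thick and 25 mm high, floor 4 mm thick, fixed to the table; for the empty tin. Origin at the centre of its underside on the table; x and y along its sides.
Things that resemble listed ones, but are neither listed nor needed, are in the scene too. Of the things that look like the tray_empty, take the one that is farthest to the robot's right at the start.

How it is judged (in metres and radians):
At the end, for the whole second after the job is handed in: The full tin stands in the blue tray and the empty tin in the yellow tray, each with its foot on the tray's floor (within 60 mm of the tray's centre, under 15 mm above the table), within 10 degrees of upright, at rest (((horizontal distance between tin_a and tray_full below 0.06 m and z of tin_a in the frame of tray_full below 0.015 m and horizontal distance between tin_b and tray_empty below 0.06 m and z of tin_b in the frame of tray_empty below 0.015 m and contact force between tin_a and tray_full above 2 N and contact force between tin_b and tray_empty between 0.3 and 2 N) or (horizontal distance between tin_b and tray_full below 0.06 m and z of tin_b in the frame of tray_full below 0.015 m and horizontal distance between tin_a and tray_empty below 0.06 m and z of tin_a in the frame of tray_empty below 0.015 m and contact force between tin_b and tray_full above 2 N and contact force between tin_a and tray_empty between 0.3 and 2 N)) and angle between each of tin_a, tin_b's own z axis and vertical below 0.17 rad and linear speed of each of tin_a, tin_b below 0.03 m/s); the robot touches nothing.
It fails at once if tin_a is dropped (falls free faster than 0.7 m/s, about 25 mm) (linear speed of tin_a above 0.7 m/s and contact force between the fingers and tin_a below 0.1 N).
It fails at once if tin_b is dropped (falls free faster than 0.7 m/s, about 25 mm) (linear speed of tin_b above 0.7 m/s and contact force between the fingers and tin_b below 0.1 N).
It fails at once if tin_a is tipped over (more than 45 degrees) (angle between tin_a's own z axis and vertical above 0.785 rad).
It fails at once if tin_b is tipped over (more than 45 degrees) (angle between tin_b's own z axis and vertical above 0.785 rad).
It also fails if it takes over 64 s, if anything falls off the work surface, if the arm or the gripper's body presses on something with over 40 N, if the wrist force passes 120 N, or if a joint passes its speed limit or range.

### The arm

A 6-joint arm with a two-finger parallel gripper is mounted at the origin on the work surface. World frame = base frame: x ahead of the robot, y to its left, z up, the work surface at z = 0. Lengths are in m, angles in degrees, forces in N, time in s.
With the tool pointing down it reaches from about 0.25 to 0.725 m from the base axis. Payload 9.7 kg.
Tool frame: the origin (TCP) lies between the finger pads; the fingertips stand 19 mm ahead of it and the grasp point (between the pads) is the TCP; z points along the fingers, y is the line along which they close (so a half turn about z gives the same grasp; the last joint's range is limited). The gripper opens to 85 mm and grips with 20 to 120 N. Pads are 22 mm wide; open, the fingers measure 114 mm over their backs; the gripper's body (76 mm by 85 mm) begins 54 mm behind the grasp point. The pads swing forward as they close: fully open they stand 13 mm farther back than shut.
Start: joints at [75, 4.979, 10.078, 95.1, 0, 90], TCP at [0.142, 0.531, 0.25] pointing down, gripper open.
Joint ranges: [-179.16, 179.16], [-48.56, 103.87], [-65.8, 70.77], [-126.05, 130.52], [-82.76, 87.17], [-180, 180]. Speed limits (degrees/s): [127.2, 127.2, 147.25, 180, 180, 180].

### API

Orientations are given as [roll, pitch, yaw] about the fixed x, y, z axes, in that order (R = Rz(yaw) Ry(pitch) Rx(roll)).
In Python, from workcell import telemetry, camera, calibration, workorder gives the robot as it stands.
- The arm moves only by the tool play_rows, never from a script. Its argument "increments" is a list of rows, each a list of 3 entries, a list of its own where there are three numbers: the shift along the tool's x, y, z in mm, then the turn, a rotation vector about the tool's x, y, z in degrees, then the closure, from 0 (fully open) to 1 (shut). In form: [[[x, y, z], [ax, ay, az], jaw], ...]. A call has 1 to 20 rows; each row is the pose to reach, as a shift and turn from the pose commanded when the call began, along the tool's axes at that moment; what a row does not reach only later rows make up. A row lasts 1/10 s, in which the tool goes at most 50 mm and 8.59 degrees, less where a joint would pass 70% of its speed; a pose out of reach is approached as far as the arm can. A call with a gripper value outside its range is refused whole. The fingers move at their own pace and stop on an object; "grip_force" is the grip in N (left out, the last holds). Time passes only in rows, so rows that repeat a pose let the fingers close. It gives the time, the measured TCP pose, the force, the opening and the grip force at its end, in the units of the state.
- telemetry.get_obs(): the state, without advancing time (a new reading comes with each control period).
- camera(name): name is "scene" or "top"; returns (picture, depth): 420x560x3 uint8, red, green, blue; 420x560 float32, m along the optical axis (not along the pixel's ray), 0 where there is no reading.
- calibration(name): a dict with "vertical_fov" (degrees; the focal length in pixels is half the picture's height over the tangent of half this angle, whatever the lens; pixels are square), "cx", "cy" (the principal point, pixels), "rvec" (rotation vector, rad) and "tvec" (3), from world to camera coordinates, as OpenCV has them. Camera axes: x right, y down, z forward; pixel columns grow to the right and rows downward; lengths in m; the calibration is good to about 2 mm. A picture is of the moment at which its call begins. calibration takes no time and is no camera call.
- workorder.job_done(): hands the job in; it is judged then, once.
The state is a dict: "time": time; "q": joint angles; "qd": joint speeds; "joint_efforts": joint torques, N m; "ee_pos": TCP position; "tcp_rot": TCP orientation; "wrist_force": force on the tool from outside, world axes, zero at the start; "torque": the same for the moment, N m; "opening": finger opening in m; "grasp_force": force on a finger pad.
Only numpy, scipy, OpenCV 4.12 (cv2) and the standard library are available. Lean on these libraries where they do the work, as an engineer would, in place of code of your own. Each camera call takes 0.05 s, during which the arm holds its last target. There are 200 camera calls.

## Working session

There is one attempt and no reset: what is moved stays moved. The work goes in short steps, Python scripts to look and compute and a tool call to move; the robot and the scene stay as the last step left them, time stands still between calls to the robot, and variables do not carry over. Pictures are saved under pics/ and viewed, at most 10 in all, crops included, and the job is handed in when it is done.

Besides the shell and the picture viewer there is one more tool, called after "Emit:" by a JSON object that holds its "api" and its "payload", one argument or row to a line. play_rows: Moves the arm, as the interface text tells. Its arguments: {"type":"object","properties":{"increments":{"type":"array"},"grip_force":{"type":"number"}},"required":["increments"]}

```bash
mkdir -p pics; cat > h.py <<'E'
import numpy as np, cv2
from workcell import telemetry, camera, calibration, workorder
def cal(n,shape=(420,560)):
    c=calibration(n); f=shape[0]/2/np.tan(np.radians(c["vertical_fov"])/2)
    R=cv2.Rodrigues(np.array(c["rvec"],float))[0]; return f,c["cx"],c["cy"],R,np.array(c["tvec"],float)
def ray(n,u,v,z):
    f,cx,cy,R,t=cal(n); d=R.T@np.array([(u-cx)/f,(v-cy)/f,1]); o=-R.T@t
    return o+d*(z-o[2])/d[2]
def cloud(n,dep):
    f,cx,cy,R,t=cal(n); v,u=np.mgrid[:420,:560]
    P=np.stack([(u-cx)/f*dep,(v-cy)/f*dep,dep],-1)
    return (P-t)@R
E
python3 - <<'E'
from h import *
for n in ("top","scene"):
    p,d=camera(n); cv2.imwrite(f"pics/{n}0.png",p[:,:,::-1]); np.savez(f"{n}0.npz",p=p,d=d)
    print(n,{k:np.round(v,3) for k,v in calibration(n).items()}, (d==0).mean())
print(telemetry.get_obs())
E
```

```text
top {'vertical_fov': np.float64(42.205), 'cx': np.float64(283.311), 'cy': np.float64(215.206), 'rvec': array([ 2.135, -2.183,  0.087]), 'tvec': array([0.064, 0.443, 1.509])} 0.003915816326530612
scene {'vertical_fov': np.float64(53.03), 'cx': np.float64(278.906), 'cy': np.float64(207.115), 'rvec': array([ 0.916,  2.666, -0.861]), 'tvec': array([ 0.327, -0.222,  1.343])} 0.004187925170068027
{'time': 0.1, 'q': array([ 7.50000628e+01,  5.00663674e+00,  1.00384792e+01,  9.50990020e+01,
       -1.79735014e-04,  9.00005310e+01]), 'qd': array([ 0.05659758, -0.1035777 ,  0.15489909,  0.08409891, -0.04577807,
       -0.02778372]), 'joint_efforts': array([ 9.45987485e-04, -5.21564198e+01,  4.65653193e+01,  1.60025113e-02,
        1.12686607e-05, -1.42822790e-05]), 'ee_pos': array([0.14230307, 0.53108138, 0.24966193]), 'tcp_rot': array([-1.79932840e+02,  1.80357331e-04,  1.64999532e+02]), 'wrist_force': array([-0.38294031, -0.36728934,  0.06836978]), 'torque': array([-0.01747198, -0.03716249, -0.01752623]), 'grasp_force': 0.0, 'opening': 0.08518141755114778}
```

View pics/top0.png

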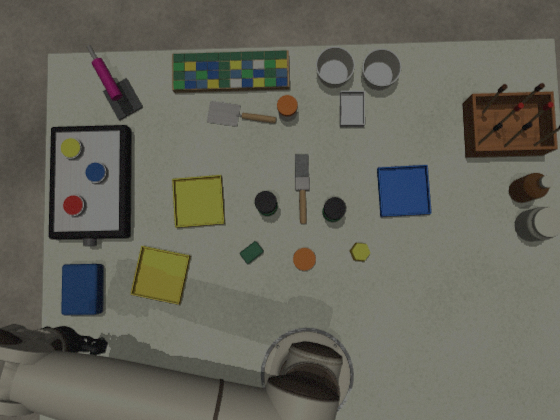

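View pics/scene0.png

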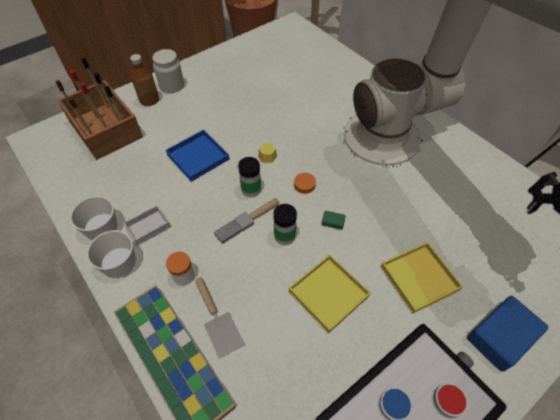

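The top view shows the two black lids at (266,203) and (334,209) and the blue tray at (404,191). The yellow trays are at (199,201), which is the right-hand one and the target, and at (161,275). The blue thing at (82,289) looks like a closed box.

```bash
python3 - <<'E'
from h import *
z=np.load("top0.npz"); p,d=z["p"],z["d"]; P=cloud("top",d); hsv=cv2.cvtColor(p,cv2.COLOR_RGB2HSV)
for n,(u,v) in dict(A=(266,203),B=(334,209)).items():
    m=np.zeros(d.shape,bool); m[v-18:v+18,u-18:u+18]=1; m&=(P[...,2]>.09)&(d>0)
    q=P[m]; (c,r)=cv2.minEnclosingCircle(np.argwhere(m&(P[...,2]>.1))[:,::-1].astype(np.float32))
    print(n,np.median(q,0).round(3),np.ptp(q,0).round(3),c,ray("top",*c,.11).round(4))
for n,(u,v),lo,hi in (("blue",(404,191),(100,100,40),(130,255,255)),("yel",(199,201),(22,100,60),(35,255,255)),("yel2",(161,275),(22,100,60),(35,255,255)),("bluebox",(82,289),(100,80,20),(130,255,255))):
    m=cv2.inRange(hsv,lo,hi); k=np.zeros_like(m); k[v-35:v+35,u-35:u+35]=m[v-35:v+35,u-35:u+35]
    c=max(cv2.findContours(k,0,2)[0],key=cv2.contourArea); r=cv2.minAreaRect(c)
    b=np.array([ray("top",*x,.025) for x in cv2.boxPoints(r)])
    print(n,b.mean(0).round(4),np.linalg.norm(b[0]-b[1]).round(3),np.linalg.norm(b[2]-b[1]).round(3),np.degrees(np.arctan2(*(b[1]-b[0])[1::-1])).round(1),"z",P[v,u].round(4))
# all tall obstacles along path
w=P[100:300,100:480]; 
for n,(u,v) in dict(jar=(287,105),mag=(302,165)).items(): print(n,P[v,u].round(3))
E
```

```text
A [0.472 0.1   0.108] [0.059 0.057 0.027] (265.4210510253906, 201.7669219970703) [0.4725 0.099  0.11  ]
B [ 0.452 -0.084  0.108] [0.06  0.056 0.026] (334.6224365234375, 207.96939086914062) [ 0.4516 -0.0845  0.11  ]
blue [ 0.5068 -0.286   0.025 ] 0.144 0.139 -88.2 z [ 0.5074 -0.2909  0.0057]
yel [0.491  0.2955 0.025 ] 0.143 0.141 -86.8 z [0.4933 0.2959 0.001 ]
yel2 [0.2853 0.4021 0.025 ] 0.14 0.145 -11.6 z [0.284  0.4042 0.0053]
bluebox [0.2501 0.6215 0.025 ] 0.113 0.139 -91.2 z [0.2506 0.6087 0.0572]
jar [0.745 0.036 0.079]
mag [ 0.588 -0.002  0.017]
```

Emit:
{"api": "play_rows", "payload": {
  "increments": [
    [[-30, -23, 0], [0, 0, 5], 0],
    [[-60, -46, 0], [0, 0, 10], 0],
    [[-90, -69, 0], [0, 0, 16], 0],
    [[-120, -92, 0], [0, 0, 22], 0],
    [[-155, -119, 0], [0, 0, 28], 0],
    [[-190, -146, 0], [0, 0, 34], 0],
    [[-225, -173, 0], [0, 0, 40], 0],
    [[-260, -200, 0], [0, 0, 46], 0],
    [[-295, -227, 0], [0, 0, 52], 0],
    [[-330, -254, 0], [0, 0, 58], 0],
    [[-365, -281, 0], [0, 0, 64], 0],
    [[-400, -308, 0], [0, 0, 70], 0],
    [[-420, -323, 0], [0, 0, 75], 0],
    [[-431, -332, 0], [0, 0, 75], 0],
    [[-431, -332, 0], [0, 0, 75], 0],
    [[-431, -332, 0], [0, 0, 75], 0],
    [[-431, -332, 0], [0, 0, 75], 0],
    [[-431, -332, 0], [0, 0, 75], 0]
  ],
  "grip_force": 40
}}

```text
time: 1.9
ee_pos: [0.4722, 0.0999, 0.2505]
tcp_rot: [180.0, -0.0, 90.1]
wrist_force: [-0.5, -0.3, 0.7]
opening: 0.0851
grasp_force: 0.0
```

Emit:
{"api": "play_rows", "payload": {
  "increments": [
    [[-1, 0, 25], [0, 0, 0], 0],
    [[-1, 0, 50], [0, 0, 0], 0],
    [[-1, 0, 75], [0, 0, 0], 0],
    [[-1, 0, 95], [0, 0, 0], 0],
    [[-1, 0, 110], [0, 0, 0], 0],
    [[-1, 0, 125], [0, 0, 0], 0],
    [[-1, 0, 138], [0, 0, 0], 0],
    [[-1, 0, 148], [0, 0, 0], 0],
    [[-1, 0, 154], [0, 0, 0], 0],
    [[-1, 0, 157], [0, 0, 0], 0],
    [[-1, 0, 157], [0, 0, 0], 0],
    [[-1, 0, 157], [0, 0, 0], 0]
  ]
}}

```text
time: 3.1
ee_pos: [0.473, 0.0981, 0.0938]
tcp_rot: [180.0, -0.0, 90.0]
wrist_force: [0.6, 0.6, -1.3]
opening: 0.0852
grasp_force: 0.0
```

```bash
python3 - <<'E'
from h import *
p,d=camera("scene"); cv2.imwrite("pics/s1.png",cv2.resize(p[100:300,180:400,::-1],None,fx=3,fy=3)[:600])
o=telemetry.get_obs(); print(o["ee_pos"],o["wrist_force"],o["q"])
E
```

```text
[0.47306501 0.09806204 0.0938562 ] [-0.64605977  0.47970602 -0.39905302] [ 1.17115273e+01 -4.35589743e+00 -1.65981918e+01  7.77057766e+01
 -9.01082240e-04  1.01713328e+02]
```

View pics/s1.png

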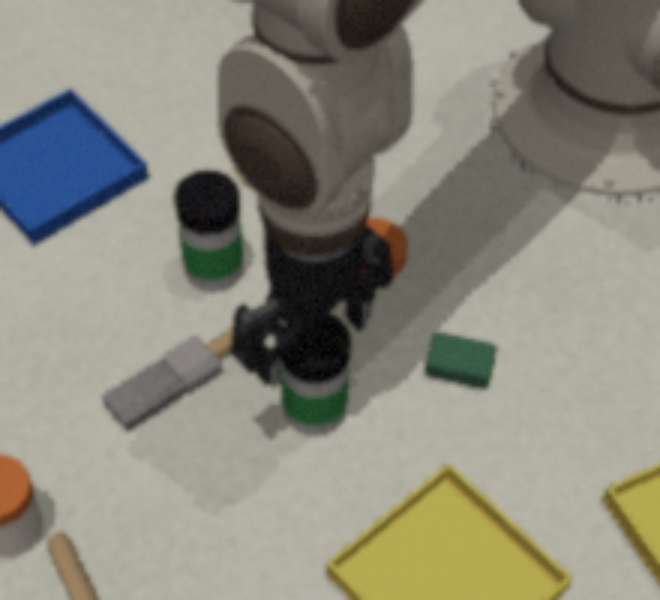

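The fingers straddle the lid of tin A (crop 315,350), so I can close on it. I'll ramp the closure slowly, then lift a little and weigh it.

Emit:
{"api": "play_rows", "payload": {
  "increments": [
    [[0, 0, 0], [0, 0, 0], 0.1],
    [[0, 0, 0], [0, 0, 0], 0.17],
    [[0, 0, 0], [0, 0, 0], 0.22],
    [[0, 0, 0], [0, 0, 0], 0.26],
    [[0, 0, 0], [0, 0, 0], 0.3],
    [[0, 0, 0], [0, 0, 0], 0.35],
    [[0, 0, 0], [0, 0, 0], 0.5],
    [[0, 0, 0], [0, 0, 0], 1],
    [[0, 0, 0], [0, 0, 0], 1],
    [[0, 0, 0], [0, 0, 0], 1]
  ],
  "grip_force": 40
}}

```text
time: 4.15
ee_pos: [0.4729, 0.0981, 0.0936]
tcp_rot: [180.0, -0.0, 90.0]
wrist_force: [-0.1, 0.3, 5.3]
opening: 0.059
grasp_force: 43.0
```

Emit:
{"api": "play_rows", "payload": {
  "increments": [
    [[0, 0, -2], [0, 0, 0], 1],
    [[0, 0, -5], [0, 0, 0], 1],
    [[0, 0, -10], [0, 0, 0], 1],
    [[0, 0, -15], [0, 0, 0], 1],
    [[0, 0, -20], [0, 0, 0], 1],
    [[0, 0, -20], [0, 0, 0], 1],
    [[0, 0, -20], [0, 0, 0], 1],
    [[0, 0, -20], [0, 0, 0], 1],
    [[0, 0, -20], [0, 0, 0], 1]
  ]
}}

```text
time: 5.05
ee_pos: [0.4726, 0.098, 0.113]
tcp_rot: [-180.0, 0.0, 90.0]
wrist_force: [0.5, -0.0, -1.6]
opening: 0.0591
grasp_force: 43.1
```

```bash
python3 - <<'E'
from h import *
W=[]
for i in range(10):
    camera("top"); o=telemetry.get_obs(); W.append(np.r_[o["wrist_force"],o["torque"],o["joint_efforts"][1:3]])
print(np.mean(W,0).round(2),np.std(W,0).round(2),o["grasp_force"],o["opening"],o["ee_pos"],o["time"])
E
```

```text
[-5.000e-02 -2.200e-01 -1.000e+00 -1.000e-02 -0.000e+00  0.000e+00
 -4.209e+01  4.731e+01] [0.5  0.55 0.54 0.03 0.02 0.03 0.02 0.01] 43.087148666381836 0.0591508060590891 [0.47276008 0.09802187 0.11329061] 5.55
```

The lift reads −1.0 ± 0.2 N, so tin A is the empty one and goes to the yellow tray.

Emit:
{"api": "play_rows", "payload": {
  "increments": [
    [[0, 0, -8], [0, 0, 0], 1],
    [[0, 0, -20], [0, 0, 0], 1],
    [[5, 0, -35], [0, 0, 0], 1],
    [[15, 1, -45], [0, 0, 0], 1],
    [[30, 3, -50], [0, 0, 0], 1],
    [[50, 5, -50], [0, 0, 0], 1],
    [[70, 6, -50], [0, 0, 0], 1],
    [[90, 8, -50], [0, 0, 0], 1],
    [[110, 10, -50], [0, 0, 0], 1],
    [[130, 12, -50], [0, 0, 0], 1],
    [[150, 14, -50], [0, 0, 0], 1],
    [[170, 16, -50], [0, 0, 0], 1],
    [[185, 17, -50], [0, 0, 0], 1],
    [[193, 18, -50], [0, 0, 0], 1],
    [[197, 18, -50], [0, 0, 0], 1],
    [[197, 18, -50], [0, 0, 0], 1],
    [[197, 18, -50], [0, 0, 0], 1],
    [[197, 18, -50], [0, 0, 0], 1]
  ]
}}

```text
time: 7.35
ee_pos: [0.4908, 0.2944, 0.1634]
tcp_rot: [180.0, 0.0, 90.0]
wrist_force: [0.4, -0.3, -0.7]
opening: 0.0589
grasp_force: 43.2
```

```bash
python3 - <<'E'
from h import *
W=[]
for i in range(6):
    p,d=camera("scene"); o=telemetry.get_obs(); W.append(o["wrist_force"])
print(np.mean(W,0).round(2),o["grasp_force"],o["ee_pos"],o["time"])
cv2.imwrite("pics/s2.png",cv2.resize(p[170:370,250:470,::-1],None,fx=3,fy=3))
E
```

```text
[ 0.02 -0.29 -0.77] 43.20520341396332 [0.49077542 0.29483491 0.16337628] 7.65
```

View pics/s2.png

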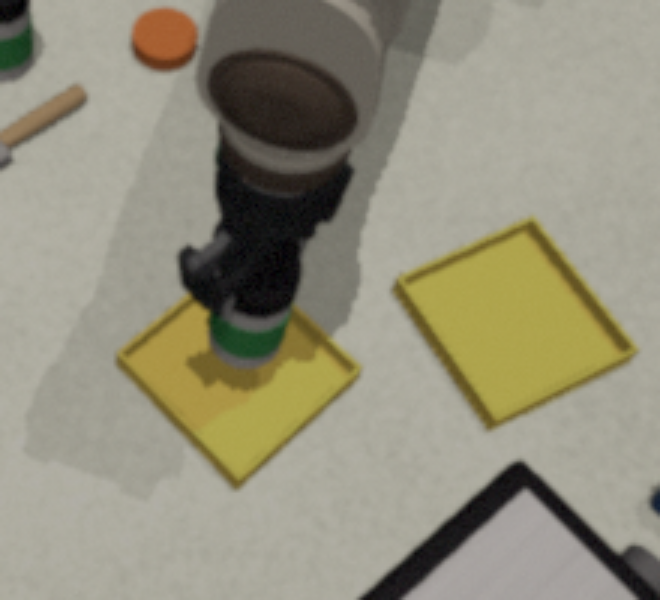

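The tin is hanging upright over the tray (crop 245,340), so I'll lower it gently.

Emit:
{"api": "play_rows", "payload": {
  "increments": [
    [[0, 0, 8], [0, 0, 0], 1],
    [[0, 0, 20], [0, 0, 0], 1],
    [[0, 0, 32], [0, 0, 0], 1],
    [[0, 0, 42], [0, 0, 0], 1],
    [[0, 0, 50], [0, 0, 0], 1],
    [[0, 0, 56], [0, 0, 0], 1],
    [[0, 0, 59], [0, 0, 0], 1],
    [[0, 0, 61], [0, 0, 0], 1],
    [[0, 0, 63], [0, 0, 0], 1],
    [[0, 0, 64], [0, 0, 0], 1],
    [[0, 0, 65], [0, 0, 0], 1],
    [[0, 0, 65.5], [0, 0, 0], 1],
    [[0, 0, 65.5], [0, 0, 0], 1],
    [[0, 0, 65.5], [0, 0, 0], 1]
  ]
}}

```text
time: 9.05
ee_pos: [0.4908, 0.295, 0.0979]
tcp_rot: [180.0, -0.0, 90.0]
wrist_force: [-0.7, 0.9, -1.5]
opening: 0.059
grasp_force: 43.2
```

Not in contact yet, so I'll creep down.

Emit:
{"api": "play_rows", "payload": {
  "increments": [
    [[0, 0, 0.5], [0, 0, 0], 1],
    [[0, 0, 1], [0, 0, 0], 1],
    [[0, 0, 1], [0, 0, 0], 1],
    [[0, 0, 1], [0, 0, 0], 1]
  ]
}}

```text
time: 9.45
ee_pos: [0.4908, 0.2952, 0.0976]
tcp_rot: [180.0, -0.0, 90.0]
wrist_force: [-0.8, -1.4, 5.9]
opening: 0.059
grasp_force: 43.9
```

Emit:
{"api": "play_rows", "payload": {
  "increments": [
    [[0, 0, 0], [0, 0, 0], 0.27],
    [[0, 0, 0], [0, 0, 0], 0.22],
    [[0, 0, 0], [0, 0, 0], 0.15],
    [[0, 0, 0], [0, 0, 0], 0.08],
    [[0, 0, 0], [0, 0, 0], 0],
    [[0, 0, 0], [0, 0, 0], 0],
    [[0, 0, 0], [0, 0, 0], 0],
    [[0, 0, -3], [0, 0, 0], 0],
    [[0, 0, -10], [0, 0, 0], 0],
    [[0, 0, -25], [0, 0, 0], 0],
    [[0, 0, -50], [0, 0, 0], 0],
    [[0, 0, -85], [0, 0, 0], 0],
    [[0, 0, -120], [0, 0, 0], 0],
    [[0, 0, -150], [0, 0, 0], 0],
    [[0, 0, -150], [0, 0, 0], 0]
  ]
}}

```text
time: 10.95
ee_pos: [0.4918, 0.2956, 0.253]
tcp_rot: [179.6, -0.2, 90.0]
wrist_force: [0.5, -1.2, -0.1]
opening: 0.0856
grasp_force: 0.0
```

Next is tin B at (0.4515, −0.0845): tool x −380, tool y −39.

Emit:
{"api": "play_rows", "payload": {
  "increments": [
    [[-30, -3, 0], [0, 0, 0], 0],
    [[-60, -6, 0], [0, 0, 0], 0],
    [[-95, -10, 0], [0, 0, 0], 0],
    [[-130, -13, 0], [0, 0, 0], 0],
    [[-165, -17, 0], [0, 0, 0], 0],
    [[-200, -20, 0], [0, 0, 0], 0],
    [[-235, -24, 0], [0, 0, 0], 0],
    [[-270, -28, 0], [0, 0, 0], 0],
    [[-305, -31, 0], [0, 0, 0], 0],
    [[-340, -35, 0], [0, 0, 0], 0],
    [[-365, -38, 0], [0, 0, 0], 0],
    [[-380, -39, 0], [0, 0, 0], 0],
    [[-380, -39, 0], [0, 0, 0], 0],
    [[-380, -39, 0], [0, 0, 0], 0],
    [[-380, -39, 0], [0, 0, 0], 0]
  ]
}}

```text
time: 12.45
ee_pos: [0.4518, -0.0844, 0.247]
tcp_rot: [180.0, -0.0, 90.0]
wrist_force: [-0.2, 0.5, -0.1]
opening: 0.0857
grasp_force: 0.0
```

```bash
python3 - <<'E'
from h import *
p,d=camera("top"); P=cloud("top",d); o=telemetry.get_obs(); print(o["ee_pos"],o["time"])
cv2.imwrite("pics/t3.png",p[:,:,::-1])
m=np.zeros(d.shape,bool); m[170:230,165:240]=1; m&=(P[...,2]>.1)&(P[...,2]<.13)
c,r=cv2.minEnclosingCircle(np.argwhere(m)[:,::-1].astype(np.float32)); print(ray("top",*c,.114),r,np.median(P[m],0))
p,d=camera("scene"); cv2.imwrite("pics/s3.png",p[:,:,::-1])
E
```

```text
[ 0.45181416 -0.08424972  0.24691267] 12.5
[0.49040506 0.29455886 0.114     ] 11.494058609008789 [0.49007177 0.29520455 0.11229609]
```

View pics/s3.png

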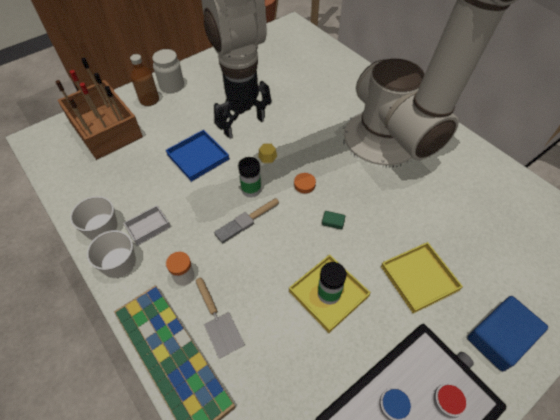

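Tin A stands upright in the middle of the yellow tray (332,283). The gripper is above tin B (250,177), so I'll go down 153 mm.

Emit:
{"api": "play_rows", "payload": {
  "increments": [
    [[0, 0, 25], [0, 0, 0], 0],
    [[0, 0, 50], [0, 0, 0], 0],
    [[0, 0, 75], [0, 0, 0], 0],
    [[0, 0, 95], [0, 0, 0], 0],
    [[0, 0, 110], [0, 0, 0], 0],
    [[0, 0, 125], [0, 0, 0], 0],
    [[0, 0, 137], [0, 0, 0], 0],
    [[0, 0, 146], [0, 0, 0], 0],
    [[0, 0, 151], [0, 0, 0], 0],
    [[0, 0, 153], [0, 0, 0], 0],
    [[0, 0, 153], [0, 0, 0], 0],
    [[0, 0, 153], [0, 0, 0], 0],
    [[0, 0, 153], [0, 0, 0], 0]
  ]
}}

```text
time: 13.85
ee_pos: [0.452, -0.0851, 0.0943]
tcp_rot: [180.0, 0.0, 90.0]
wrist_force: [-0.1, -0.0, -0.1]
opening: 0.0854
grasp_force: 0.0
```

Emit:
{"api": "play_rows", "payload": {
  "increments": [
    [[0, 0, 0], [0, 0, 0], 0.1],
    [[0, 0, 0], [0, 0, 0], 0.17],
    [[0, 0, 0], [0, 0, 0], 0.22],
    [[0, 0, 0], [0, 0, 0], 0.26],
    [[0, 0, 0], [0, 0, 0], 0.3],
    [[0, 0, 0], [0, 0, 0], 0.35],
    [[0, 0, 0], [0, 0, 0], 0.5],
    [[0, 0, 0], [0, 0, 0], 1],
    [[0, 0, 0], [0, 0, 0], 1],
    [[0, 0, 0], [0, 0, 0], 1]
  ],
  "grip_force": 50
}}

```text
time: 14.85
ee_pos: [0.4518, -0.085, 0.0942]
tcp_rot: [180.0, 0.0, 90.0]
wrist_force: [-1.3, 0.5, 6.3]
opening: 0.0587
grasp_force: 54.1
```

Emit:
{"api": "play_rows", "payload": {
  "increments": [
    [[0, 0, -2], [0, 0, 0], 1],
    [[0, 0, -5], [0, 0, 0], 1],
    [[0, 0, -10], [0, 0, 0], 1],
    [[0, 0, -15], [0, 0, 0], 1],
    [[0, 0, -20], [0, 0, 0], 1],
    [[0, 0, -20], [0, 0, 0], 1],
    [[0, 0, -20], [0, 0, 0], 1],
    [[0, 0, -20], [0, 0, 0], 1],
    [[0, 0, -20], [0, 0, 0], 1]
  ]
}}

```text
time: 15.75
ee_pos: [0.4516, -0.085, 0.1135]
tcp_rot: [-180.0, -0.0, 90.0]
wrist_force: [-0.1, 0.3, -3.5]
opening: 0.059
grasp_force: 54.4
```

```bash
python3 - <<'E'
from h import *
W=[]
for i in range(10):
    camera("top"); o=telemetry.get_obs(); W.append(np.r_[o["wrist_force"],o["torque"]])
print(np.mean(W,0).round(2),o["grasp_force"],o["opening"],o["ee_pos"],o["time"])
E
```

```text
[-0.01  0.04 -4.   -0.01 -0.02  0.01] 54.446813464164734 0.05899961760633408 [ 0.45171992 -0.08498025  0.11378192] 16.25
```

It reads 4.0 N, so tin B is the full one and goes to the blue tray: tool x −201, tool y +55.

Emit:
{"api": "play_rows", "payload": {
  "increments": [
    [[0, 0, -8], [0, 0, 0], 1],
    [[0, 0, -20], [0, 0, 0], 1],
    [[-5, 1, -35], [0, 0, 0], 1],
    [[-15, 4, -45], [0, 0, 0], 1],
    [[-30, 8, -50], [0, 0, 0], 1],
    [[-50, 14, -50], [0, 0, 0], 1],
    [[-70, 19, -50], [0, 0, 0], 1],
    [[-90, 25, -50], [0, 0, 0], 1],
    [[-110, 30, -50], [0, 0, 0], 1],
    [[-130, 36, -50], [0, 0, 0], 1],
    [[-150, 41, -50], [0, 0, 0], 1],
    [[-170, 46, -50], [0, 0, 0], 1],
    [[-185, 50, -50], [0, 0, 0], 1],
    [[-195, 53, -50], [0, 0, 0], 1],
    [[-201, 55, -50], [0, 0, 0], 1],
    [[-201, 55, -50], [0, 0, 0], 1],
    [[-201, 55, -50], [0, 0, 0], 1],
    [[-201, 55, -50], [0, 0, 0], 1],
    [[-201, 55, -50], [0, 0, 0], 1]
  ]
}}

```text
time: 18.15
ee_pos: [0.5068, -0.2854, 0.164]
tcp_rot: [180.0, 0.0, 90.0]
wrist_force: [0.1, 0.5, -3.9]
opening: 0.0593
grasp_force: 54.8
```

```bash
python3 - <<'E'
from h import *
p,d=camera("scene"); o=telemetry.get_obs()
print(o["wrist_force"],o["grasp_force"],o["ee_pos"],o["time"])
cv2.imwrite("pics/s4.png",cv2.resize(p[60:260,100:320,::-1],None,fx=3,fy=3))
E
```

```text
[ 0.33415314  0.27475802 -3.71552655] 54.844229221343994 [ 0.50674639 -0.28553616  0.1640137 ] 18.2
```

View pics/s4.png

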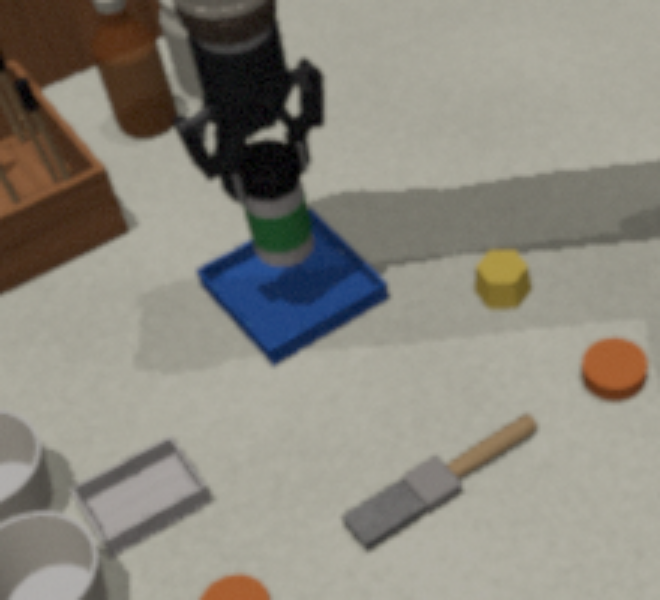

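Tin B hangs over the blue tray (crop 283,220) with no visible slip, so I'll lower it.

Emit:
{"api": "play_rows", "payload": {
  "increments": [
    [[0, 0, 8], [0, 0, 0], 1],
    [[0, 0, 20], [0, 0, 0], 1],
    [[0, 0, 32], [0, 0, 0], 1],
    [[0, 0, 42], [0, 0, 0], 1],
    [[0, 0, 50], [0, 0, 0], 1],
    [[0, 0, 56], [0, 0, 0], 1],
    [[0, 0, 59], [0, 0, 0], 1],
    [[0, 0, 61], [0, 0, 0], 1],
    [[0, 0, 63], [0, 0, 0], 1],
    [[0, 0, 64], [0, 0, 0], 1],
    [[0, 0, 65], [0, 0, 0], 1],
    [[0, 0, 65.5], [0, 0, 0], 1],
    [[0, 0, 65.5], [0, 0, 0], 1],
    [[0, 0, 65.5], [0, 0, 0], 1]
  ]
}}

```text
time: 19.6
ee_pos: [0.5068, -0.286, 0.0984]
tcp_rot: [180.0, 0.0, 90.0]
wrist_force: [1.1, 0.5, -4.8]
opening: 0.059
grasp_force: 54.8
```

Emit:
{"api": "play_rows", "payload": {
  "increments": [
    [[0, 0, 0.5], [0, 0, 0], 1],
    [[0, 0, 1], [0, 0, 0], 1],
    [[0, 0, 1], [0, 0, 0], 1],
    [[0, 0, 1], [0, 0, 0], 1]
  ]
}}

```text
time: 20.0
ee_pos: [0.5068, -0.2861, 0.0982]
tcp_rot: [180.0, 0.0, 90.0]
wrist_force: [-4.1, 1.5, 5.4]
opening: 0.0589
grasp_force: 55.7
```

The tin has made contact with the tray floor, so I'll release and retreat.

Emit:
{"api": "play_rows", "payload": {
  "increments": [
    [[0, 0, 0], [0, 0, 0], 0.27],
    [[0, 0, 0], [0, 0, 0], 0.22],
    [[0, 0, 0], [0, 0, 0], 0.15],
    [[0, 0, 0], [0, 0, 0], 0.08],
    [[0, 0, 0], [0, 0, 0], 0],
    [[0, 0, 0], [0, 0, 0], 0],
    [[0, 0, 0], [0, 0, 0], 0],
    [[0, 0, -3], [0, 0, 0], 0],
    [[0, 0, -10], [0, 0, 0], 0],
    [[0, 0, -25], [0, 0, 0], 0],
    [[0, 0, -50], [0, 0, 0], 0],
    [[0, 0, -85], [0, 0, 0], 0],
    [[0, 0, -120], [0, 0, 0], 0],
    [[0, 0, -150], [0, 0, 0], 0],
    [[0, 0, -150], [0, 0, 0], 0],
    [[0, 0, -150], [0, 0, 0], 0],
    [[0, 0, -150], [0, 0, 0], 0]
  ]
}}

```text
time: 21.7
ee_pos: [0.5065, -0.2859, 0.2468]
tcp_rot: [-180.0, -0.0, 90.0]
wrist_force: [-0.3, 0.5, 0.1]
opening: 0.0851
grasp_force: 0.0
```

```bash
python3 - <<'E'
from h import *
p,d=camera("scene"); o=telemetry.get_obs()
print(o["wrist_force"],o["grasp_force"],o["ee_pos"],o["time"])
cv2.imwrite("pics/s5.png",p[:,:,::-1])
E
```

```text
[ 0.94743884 -0.09284954  0.74976048] 0.0 [ 0.50643477 -0.28580368  0.24642767] 21.75
```

View pics/s5.png

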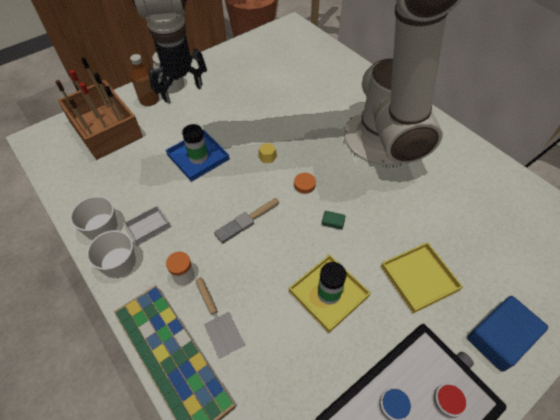

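Both tins stand upright in their trays, at (196,145) and (332,283), and the gripper is clear of them.

```bash
python3 -c "
from workcell import workorder; print(workorder.job_done())"
```

```text
the job is handed in; nothing more can be done
None
```

I put the full tin (about 4.0 N when lifted) in the blue tray and the empty one (about 1.0 N) in the right-hand yellow tray; both stood upright in the last picture, and I handed the job in at about 22 s of the 64 s, with no verdict returned.

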